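# Sort the bottles and the objective into their lab trays

## Task

Tidy the bench after the microscope session: stand both red-capped containers (a slim bottle and a squat jar) in the red tray, both blue-capped ones in the blue tray, and the steel microscope objective in the black tray. Set each one down gently, upright and flat on the floor of its tray, without dropping it, and leave the well plate and the glass beaker where they are.

Things in the scene. Friction and masses are not known exactly. Their poses are not given: they have to be found in the camera images.
- red_bottle: Slim white plastic bottle with a red screw cap, standing: body 34 mm across up to 52 mm, then a shoulder, cap 29 mm across, 78 mm high over all, 40 to 85 g. Grip the body 30 to 45 mm up. Origin: centre of its underside, z up its axis.
- red_jar: Squat white plastic jar with a broad red cap, standing: 50 mm across (cap 49 mm), 58 mm high, 60 to 130 g. Origin: centre of its underside, z up its axis.
- blue_bottle: Slim white plastic bottle with a blue screw cap, standing: body 34 mm across up to 52 mm, then a shoulder, cap 29 mm across, 78 mm high over all, 40 to 85 g. Grip the body 30 to 45 mm up. Origin: centre of its underside, z up its axis.
- blue_jar: Squat white plastic jar with a broad blue cap, standing: 50 mm across (cap 49 mm), 58 mm high, 60 to 130 g. Origin: centre of its underside, z up its axis.
- objective: Steel microscope objective standing on its broad end, nose up, bright barrel with a yellow ring near its top, dark nose: barrel 32 mm across up to 46 mm, then a tapered nose, 60 mm high over all, 110 to 225 g. Origin: centre of its underside, z up its axis.
- red_tray: Red plastic tray, open on top, fixed to the bench: 93 (x) x 158 (y) x 15 mm high outside, inside 85 x 150 mm, walls and floor 4 mm thick. Origin: centre of its underside (floor's upper face is 4 mm above); x along its short side, y along its long side, z up.
- blue_tray: Blue plastic tray, open on top, fixed to the bench: 93 (x) x 158 (y) x 15 mm high outside, inside 85 x 150 mm, walls and floor 4 mm thick. Origin: centre of its underside (floor's upper face is 4 mm above); x along its short side, y along its long side, z up.
- black_tray: Black plastic tray, open on top, fixed to the bench: 93 (x) x 158 (y) x 15 mm high outside, inside 85 x 150 mm, walls and floor 4 mm thick. Origin: centre of its underside (floor's upper face is 4 mm above); x along its short side, y along its long side, z up.
- well_plate: Bystander: loose pale 24-well culture plate, 86 (x) x 128 (y) x 21 mm high, lying flat. Origin: centre of its underside.
- beaker: Bystander: loose empty clear glass beaker, 70 mm across, 85 mm high, standing. Origin: centre of its underside.

How it is judged:
By the outcome, as a careful person would: the job done as asked, in the order asked, and still so for the second after the job is handed in, with the robot touching nothing.
It also fails if it takes over 134 s, if anything falls off the work surface, if the arm or the gripper's body presses on something with over 40 N, if the wrist force passes 120 N, or if a joint passes its speed limit or range.

## Robot

A 6-joint arm with a two-finger parallel gripper is mounted at the origin on the work surface. World frame = base frame: x ahead of the robot, y to its left, z up, the work surface at z = 0. Lengths are in m, angles in rad, forces in N, time in s.
With the tool pointing down it reaches from about 0.35 to 0.775 m from the base axis. Payload 7.3 kg.
Tool frame: the origin (TCP) lies at the very end of the fingers, on their centre line; the grasp point (between the pads) lies 19 mm behind it; z points along the fingers, y is the line along which they close (so a half turn about z gives the same grasp; the last joint's range is limited). The gripper opens to 92 mm and grips with 3 to 60 N. Pads are 19 mm wide; open, the fingers measure 130 mm over their backs; the gripper's body (75 mm by 190 mm) begins 47 mm behind the grasp point.
Start: joints at [-1.359, 0.342, 1.524, -0, 1.275, -0.146], TCP at [0.184, -0.492, 0.227] pointing down, gripper open.
Joint ranges: [-2.53, 2.53], [-0.77, 2.02], [0.04, 2.7], [-1, 4.14], [0.28, 2.66], [-3.11, 3.11]. Speed limits (rad/s): [2.57, 2.57, 3.14, 3.14, 3.14, 3.14].

## Interface

Orientations are given as [roll, pitch, yaw] about the fixed x, y, z axes, in that order (R = Rz(yaw) Ry(pitch) Rx(roll)).
In Python, from cell import * gives the robot as it stands.
- The arm moves only by the tool step_arm, never from a script. Its argument "commands" is a list of rows, each a list of 7 numbers: the opening, from 0 (shut) to 1 (fully open), then the shift along the world's x, y, z in cm, then the turn, a rotation vector about the world's x, y, z in rad. A call has 1 to 5 rows; each row is the pose to reach, as a shift and turn from the pose commanded when the call began; what a row does not reach only later rows make up. A row lasts 1/12 s, in which the tool goes at most 41.7 mm and 7.16 degrees, less where a joint would pass 70% of its speed; a pose out of reach is approached as far as the arm can. A call with a gripper value outside its range is refused whole. The fingers move at their own pace and stop on an object; "grip_force" is the grip in N (left out, the last holds). Time passes only in rows, so rows that repeat a pose let the fingers close. It gives the time, the measured TCP pose, the force, the opening and the grip force at its end, in the units of the state.
- observe(): the state, without advancing time (a new reading comes with each control period).
- read_camera(name): name is "scene" or "top" or "wrist"; returns the picture (420x560x3 uint8, red, green, blue); there is no depth.
- camera_model(name): a dict with "vfov" (degrees; the focal length in pixels is half the picture's height over the tangent of half this angle, whatever the lens; pixels are square), "cx", "cy" (the principal point, pixels), "k1" (the pictures are not rectified: a ray, as slopes to the right and down, at radius r is drawn at 1 + k1 r^2 times it, then the intrinsics apply), "world_to_cam" (4x4, takes a point from world to camera coordinates). Camera axes: x right, y up, looking along -z (the intrinsics and any distortion apply to the point x, -y, -z); pixel columns grow to the right and rows downward; lengths in m; the calibration is good to about 2 mm. A picture is of the moment at which its call begins: read the wrist's pose just before it. camera_model takes no time and is no camera call; for the wrist camera it gives the pose at the moment of the call.
- hand_in(): hands the job in; it is judged then, once.
The state is a dict: "time": time; "qpos": joint angles; "qvel": joint speeds; "joint_efforts": joint torques, N m; "tool_pos": TCP position; "tool_rot": TCP orientation; "contact_force": force on the tool from outside, world axes, zero at the start; "torque": the same for the moment, N m; "opening": finger opening in m; "grip_force": force on a finger pad.
Only numpy, scipy, OpenCV 4.12 (cv2) and the standard library are available. Lean on these libraries where they do the work, as an engineer would, in place of code of your own. Each camera call takes 0.05 s, during which the arm holds its last target. There are 200 camera calls.

## Working session

There is one attempt and no reset: what is moved stays moved. The work goes in short steps, Python scripts to look and compute and a tool call to move; the robot and the scene stay as the last step left them, time stands still between calls to the robot, and variables do not carry over. Pictures are saved under pics/ and viewed, at most 14 in all, crops included, and the job is handed in when it is done.

Besides the shell and the picture viewer there is one more tool, called as name(argument=value, ...) on one line, values as JSON. step_arm: Moves the arm, as the interface text tells. Its arguments: {"type":"object","properties":{"commands":{"type":"array"},"grip_force":{"type":"number"}},"required":["commands"]}

```bash
mkdir -p pics; ls
python3 - <<'E'
from cell import *
import cv2
for n in ("scene","top"):
    cv2.imwrite(f"pics/{n}0.png", read_camera(n)[:,:,::-1]); m=camera_model(n); print(n,m)
s=observe(); print(s)
E
```

```text
pics
scene {'vfov': 46.19718219789125, 'cx': 278.88655939712686, 'cy': 204.4108291686616, 'k1': 0.040506309196685034, 'world_to_cam': array([[ 0.71932102,  0.6946553 ,  0.00559405, -0.36178692],
       [-0.39563743,  0.40303997,  0.8252453 ,  0.17067724],
       [ 0.57100639, -0.5958295 ,  0.56474676, -1.56242217],
       [ 0.        ,  0.        ,  0.        ,  1.        ]])}
top {'vfov': 53.116246135072046, 'cx': 270.4816053549951, 'cy': 218.60353770136624, 'k1': -0.033645259015960625, 'world_to_cam': array([[-5.01568013e-03, -9.99987171e-01,  7.07280089e-04,
         1.56689713e-02],
       [ 9.80955868e-01, -4.78288833e-03,  1.94171853e-01,
        -4.79185846e-01],
       [-1.94165980e-01,  1.66771446e-03,  9.80967273e-01,
        -1.17436723e+00],
       [ 0.00000000e+00,  0.00000000e+00,  0.00000000e+00,
         1.00000000e+00]])}
{'time': 0.1, 'qpos': array([-1.35896604e+00,  3.42613307e-01,  1.52488563e+00, -3.55368739e-05,
        1.27538003e+00, -1.45967780e-01]), 'qvel': array([ 0.00014261, -0.00160613, -0.0037584 , -0.000785  ,  0.0010905 ,
       -0.00036961]), 'joint_efforts': array([ 1.77691065e-03, -4.32003057e+01, -2.44695425e+01,  7.19498796e-02,
        5.25941479e-02, -5.57424221e-05]), 'tool_pos': array([ 0.18381538, -0.49140396,  0.22614759]), 'tool_rot': array([-3.14031507e+00, -1.53471985e-04,  3.57808338e-01]), 'contact_force': array([-0.1209967 , -0.63472806, -0.60902545]), 'torque': array([-0.02008042, -0.04631541,  0.02120043]), 'grip_force': 0.0, 'opening': 0.09190639999428822}
```

View pics/top0.png

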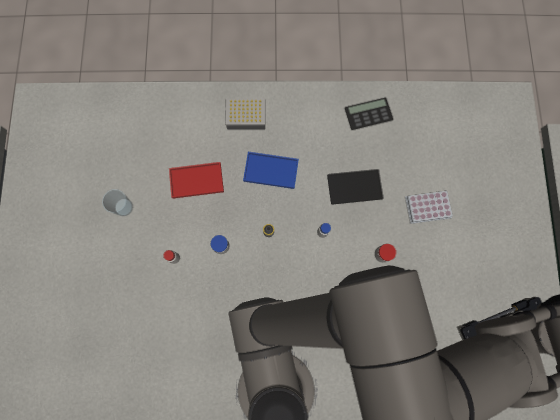

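View pics/scene0.png

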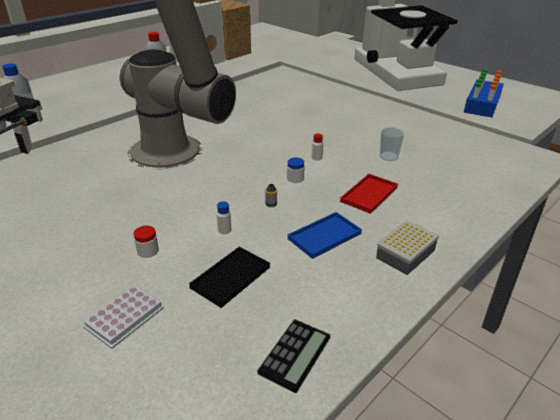

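The top view shows trays red (197,180), blue (271,170), black (355,186). It also shows red bottle (169,256), blue jar (219,244), objective (268,230), blue bottle (325,229) and red jar (387,252). The beaker is at (118,203) and the plate at (430,206). The scene view shows the same layout with everything upright. Next I measure by casting rays.

```bash
cat > h.py <<'E'
from cell import *
import numpy as np, cv2
def cast(m,u,v,z):
    f=210/np.tan(np.radians(m["vfov"])/2)
    K=np.array([[f,0,m["cx"]],[0,f,m["cy"]],[0,0,1]])
    x,y=cv2.undistortPoints(np.array([[[u,v]]],float),K,np.array([m["k1"],0,0,0]))[0,0]
    T=m["world_to_cam"]; R=T[:3,:3]; c=-R.T@T[:3,3]; d=R.T@np.array([x,-y,-1])
    return c+d*(z-c[2])/d[2]
def masks(im):
    h=cv2.cvtColor(im,cv2.COLOR_RGB2HSV); H,S,V=[h[:,:,i].astype(int) for i in range(3)]
    return {"red":((H<8)|(H>172))&(S>150)&(V>60),"blue":(H>100)&(H<125)&(S>150)&(V>60),
            "black":(V<45),"yellow":(H>18)&(H<35)&(S>120)&(V>80)}
def blobs(mask,amin=15):
    cs,_=cv2.findContours(mask.astype(np.uint8),cv2.RETR_EXTERNAL,cv2.CHAIN_APPROX_NONE)
    return [c for c in cs if cv2.contourArea(c)>amin]
E
python3 - <<'E'
from h import *
im=read_camera("top"); m=camera_model("top"); M=masks(im)
for k in M:
    for c in blobs(M[k]):
        (u,v),(w,h),a=cv2.minAreaRect(c); A=cv2.contourArea(c)
        if v>262 or v<140: continue
        if A>500:
            P=np.array([cast(m,*p,0.015)[:2] for p in cv2.boxPoints(((u,v),(w,h),a))])
            e=[P[1]-P[0],P[2]-P[1]]; L=[np.linalg.norm(x) for x in e]; l=e[int(np.argmax(L))]
            print(k,"tray",P.mean(0).round(4),np.round(L,4),"long axis yaw",np.degrees(np.arctan2(l[1],l[0])).round(1))
        else:
            print(k,round(u),round(v),A,[ (z,cast(m,u,v,z)[:2].round(4)) for z in (0.078,0.058,0.045)])
E
```

```text
red 168 255 52.5 [(0.078, array([0.371 , 0.2998])), (0.058, array([0.3732, 0.3046])), (0.045, array([0.3746, 0.3078]))]
red 386 252 189.5 [(0.078, array([ 0.3763, -0.3106])), (0.058, array([ 0.3786, -0.3162])), (0.045, array([ 0.3801, -0.3198]))]
red tray [0.6073 0.2396] [0.1581 0.0933] long axis yaw -83.1
blue 218 244 174.5 [(0.078, array([0.4028, 0.1593])), (0.058, array([0.4055, 0.1617])), (0.045, array([0.4073, 0.1633]))]
blue 325 228 48.5 [(0.078, array([ 0.4453, -0.1403])), (0.058, array([ 0.4488, -0.143 ])), (0.045, array([ 0.4511, -0.1447]))]
blue tray [0.6374 0.013 ] [0.0872 0.1572] long axis yaw -98.8
black tray [ 0.5834 -0.2425] [0.159  0.0913] long axis yaw -84.1
black 552 214 134.5 [(0.078, array([ 0.4816, -0.7973])), (0.058, array([ 0.4857, -0.8112])), (0.045, array([ 0.4884, -0.8202]))]
```

step_arm(commands=[[1, 3, 2.4, 0, 0, 0, 0.12], [1, 6, 4.8, 0, 0, 0, 0.24], [1, 9, 7.2, 0, 0, 0, 0.36], [1, 12, 9.6, 0, 0, 0, 0.48], [1, 15, 12, 0, 0, 0, 0.6]], grip_force=12)

```text
time: 0.57
tool_pos: [0.3349, -0.3704, 0.2266]
tool_rot: [-3.141, -0.0, 0.963]
contact_force: [0.8, -0.4, 0.8]
opening: 0.0919
grip_force: 0.0
```

step_arm(commands=[[1, 2.4, 3, 0, 0, 0, 0.12], [1, 4.8, 6, 0, 0, 0, 0.24], [1, 7.2, 9, 0, 0, 0, 0.36], [1, 9.6, 12, 0, 0, 0, 0.48], [1, 12, 15, 0, 0, 0, 0.6]])

```text
time: 0.98
tool_pos: [0.4547, -0.2199, 0.2266]
tool_rot: [-3.141, -0.0, 1.564]
contact_force: [-0.1, -0.5, 0.1]
opening: 0.0917
grip_force: 0.0
```

step_arm(commands=[[1, 0, 4, 0, 0, 0, 0.06], [1, 0, 8, 0, 0, 0, 0.13], [1, 0, 12, 0, 0, 0, 0.13], [1, 0, 16, 0, 0, 0, 0.13], [1, 0, 20, 0, 0, 0, 0.13]])

```text
time: 1.4
tool_pos: [0.4534, -0.0199, 0.2266]
tool_rot: [-3.141, -0.0, 1.688]
contact_force: [1.0, -0.2, -0.8]
opening: 0.0921
grip_force: 0.0
```

step_arm(commands=[[1, -0.8, 3.2, 0, 0, 0, 0], [1, -1.6, 6.4, 0, 0, 0, 0], [1, -2.4, 9.6, 0, 0, 0, 0], [1, -3.2, 12.8, 0, 0, 0, 0], [1, -4, 16, 0, 0, 0, 0]])

```text
time: 1.82
tool_pos: [0.413, 0.1397, 0.2267]
tool_rot: [-3.141, -0.0, 1.688]
contact_force: [0.2, 0.2, 0.1]
opening: 0.0916
grip_force: 0.0
```

step_arm(commands=[[1, -0.8, 3.2, 0, 0, 0, 0], [1, -1.6, 6.4, 0, 0, 0, 0], [1, -2.4, 9.6, 0, 0, 0, 0], [1, -3.2, 12.8, 0, 0, 0, 0], [1, -4.2, 16, 0, 0, 0, 0]])

```text
time: 2.23
tool_pos: [0.3713, 0.2997, 0.2266]
tool_rot: [3.142, 0.0, 1.688]
contact_force: [1.1, -0.1, 0.1]
opening: 0.0918
grip_force: 0.0
```

```bash
cat > w.py <<'E'
from h import *
import sys
# near look: caps with (colour, top height), on the wrist camera
def look(save=None,name="wrist"):
    im=read_camera(name); m=camera_model(name); M=masks(im); s=observe()
    if save: cv2.imwrite("pics/"+save,im[:,:,::-1])
    print("tcp",s["tool_pos"].round(4),"yaw",s["tool_rot"][2].round(3),"cam",(-m["world_to_cam"][:3,:3].T@m["world_to_cam"][:3,3]).round(3))
    for k in ("red","blue","yellow"):
        for c in blobs(M[k],100):
            (u,v),(w,h),a=cv2.minAreaRect(c)
            print(k,round(u),round(v),round(w),round(h),cv2.contourArea(c),[(z,cast(m,u,v,z)[:2].round(4)) for z in (0.078,0.058,0.042)])
if __name__=="__main__": look(*sys.argv[1:])
E
python3 w.py w1.png
```

```text
tcp [0.3694 0.3043 0.2266] yaw 1.69 cam [0.361 0.373 0.385]
red 448 228 73 81 3706.0 [(0.078, array([0.5616, 0.2944])), (0.058, array([0.5747, 0.2892])), (0.042, array([0.5852, 0.2851]))]
red 278 196 25 23 462.0 [(0.078, array([0.3708, 0.3069])), (0.058, array([0.3714, 0.3026])), (0.042, array([0.3719, 0.2991]))]
blue 396 394 25 21 396.0 [(0.078, array([0.5535, 0.0646])), (0.058, array([0.5661, 0.0445])), (0.042, array([0.5761, 0.0284]))]
blue 294 304 25 35 773.5 [(0.078, array([0.4041, 0.1798])), (0.058, array([0.407 , 0.1672])), (0.042, array([0.4092, 0.1571]))]
yellow 102 282 43 10 162.0 [(0.078, array([0.1797, 0.1818])), (0.058, array([0.1679, 0.1693])), (0.042, array([0.1585, 0.1593]))]
yellow 443 279 49 24 528.5 [(0.078, array([0.5719, 0.2324])), (0.058, array([0.5857, 0.2233])), (0.042, array([0.5967, 0.2159]))]
```

View pics/w1.png

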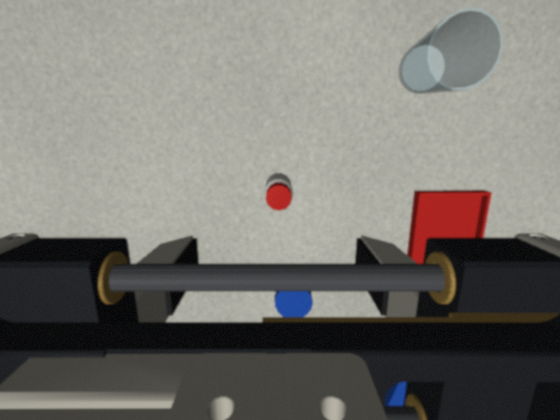

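The wrist view shows the red cap at (278,196), between the fingers, with the tray to the right and the beaker at upper right. The arm was still settling, so I look again now that it is still.

```bash
sed -i 's/im=read_camera(name); m=camera_model(name);/m=camera_model(name); im=read_camera(name);/' w.py; python3 w.py|grep -E "tcp|red"
```

```text
tcp [0.3702 0.3017 0.2265] yaw 1.693 cam [0.361 0.373 0.385]
red 450 230 68 81 3378.0 [(0.078, array([0.5635, 0.2917])), (0.058, array([0.5767, 0.2863])), (0.042, array([0.5873, 0.2821]))]
red 280 200 25 23 462.0 [(0.078, array([0.3724, 0.3026])), (0.058, array([0.3731, 0.298 ])), (0.042, array([0.3737, 0.2943]))]
```

step_arm(commands=[[1, 0.1, 0.2, -3.5, 0, 0, 0], [1, 0.1, 0.2, -7, 0, 0, 0], [1, 0.1, 0.2, -10.5, 0, 0, 0], [1, 0.1, 0.2, -14, 0, 0, 0], [1, 0.1, 0.2, -16, 0, 0, 0]])

```text
time: 2.75
tool_pos: [0.3713, 0.2985, 0.0635]
tool_rot: [-3.137, 0.002, 1.688]
contact_force: [-0.1, -0.4, -0.9]
opening: 0.0918
grip_force: 0.0
```

step_arm(commands=[[1, 0, 0, -1.5, 0, 0, 0], [1, 0, 0, -3, 0, 0, 0], [1, 0, 0, -4, 0, 0, 0], [1, 0, 0, -4.6, 0, 0, 0], [0.6, 0, 0, -4.6, 0, 0, 0]])

```text
time: 3.17
tool_pos: [0.3724, 0.2992, 0.0197]
tool_rot: [-3.139, 0.001, 1.687]
contact_force: [-0.3, -0.0, 0.5]
opening: 0.0885
grip_force: 0.0
```

step_arm(commands=[[0.2, 0, 0, 0, 0, 0, 0], [0.2, 0, 0, 0, 0, 0, 0], [0.2, 0, 0, 0, 0, 0, 0], [0.2, 0, 0, 0, 0, 0, 0], [0.2, 0, 0, 0, 0, 0, 0]])

```text
time: 3.58
tool_pos: [0.3731, 0.3004, 0.0212]
tool_rot: [3.141, -0.0, 1.688]
contact_force: [0.6, 0.4, 0.1]
opening: 0.0563
grip_force: 0.0
```

step_arm(commands=[[0, 0, 0, 0, 0, 0, 0], [0, 0, 0, 0, 0, 0, 0], [0, 0, 0, 0, 0, 0, 0], [0, 0, 0, 0, 0, 0, 0], [0, 0, 0, 0, 0, 0, 0]])

```text
time: 4.0
tool_pos: [0.3729, 0.3003, 0.0208]
tool_rot: [3.141, -0.0, 1.688]
contact_force: [-0.2, 0.8, 0.8]
opening: 0.0335
grip_force: 12.0
```

step_arm(commands=[[0, 0, 0, 0.3, 0, 0, 0], [0, 0, 0, 1, 0, 0, 0], [0, 0, 0, 2, 0, 0, 0], [0, 0, 0, 3, 0, 0, 0], [0, 0, 0, 4, 0, 0, 0]])

```text
time: 4.42
tool_pos: [0.3728, 0.3002, 0.0616]
tool_rot: [3.142, 0.0, 1.688]
contact_force: [0.1, 0.4, -0.7]
opening: 0.0336
grip_force: 12.0
```

step_arm(commands=[[0, 0.5, 0, 1.5, 0, 0, 0], [0, 2, -0.2, 3.5, 0, 0, 0], [0, 4.5, -0.5, 5.5, 0, 0, 0], [0, 7.5, -0.8, 6.5, 0, 0, 0], [0, 10.5, -1.1, 7, 0, 0, 0]])

```text
time: 4.83
tool_pos: [0.4796, 0.2896, 0.1337]
tool_rot: [3.138, -0.001, 1.689]
contact_force: [0.8, 1.2, 0.0]
opening: 0.0334
grip_force: 12.0
```

step_arm(commands=[[0, 3, -0.3, 0, 0, 0, 0], [0, 6, -0.6, 0, 0, 0, 0], [0, 9, -1, 0, 0, 0, 0], [0, 11.2, -1.3, 0, 0, 0, 0], [0, 12.5, -1.4, 0, 0, 0, 0]])

```text
time: 5.25
tool_pos: [0.6052, 0.2742, 0.1309]
tool_rot: [3.141, 0.0, 1.686]
contact_force: [-0.2, 0.6, -0.4]
opening: 0.0336
grip_force: 12.0
```

step_arm(commands=[[0, 0, 0, 0, 0, 0, 0], [0, 0, 0, -1, 0, 0, 0], [0, 0, 0, -3, 0, 0, 0], [0, 0, 0, -4.5, 0, 0, 0], [0, 0, 0, -5, 0, 0, 0]])

```text
time: 5.67
tool_pos: [0.5998, 0.2751, 0.0778]
tool_rot: [-3.136, 0.001, 1.689]
contact_force: [-1.1, 0.0, -1.4]
opening: 0.0336
grip_force: 12.0
```

```bash
cat > t.py <<'E'
from h import *
import sys
# top view: tray rim centre by colour
m=camera_model("top"); im=read_camera("top"); M=masks(im); s=observe()
cv2.imwrite("pics/"+sys.argv[1],cv2.resize(im[130:280,130:470,::-1],None,fx=2.3,fy=2.3))
print(s["tool_pos"].round(4),s["tool_rot"].round(3),s["contact_force"].round(1))
E
python3 t.py t1.png; python3 w.py w2.png | grep -E "tcp|red"
```

```text
[0.6001 0.2751 0.0779] [-3.136e+00  1.000e-03  1.689e+00] [-0.2 -0.7 -1.7]
tcp [0.6011 0.2753 0.0794] yaw 1.688 cam [0.592 0.345 0.236]
red 276 304 84 26 1887.0 [(0.078, array([0.6031, 0.2426])), (0.058, array([0.6045, 0.2297])), (0.042, array([0.6056, 0.2193]))]
red 286 207 84 121 7656.5 [(0.078, array([0.6012, 0.3044])), (0.058, array([0.6024, 0.2993])), (0.042, array([0.6033, 0.2952]))]
```

View pics/w2.png

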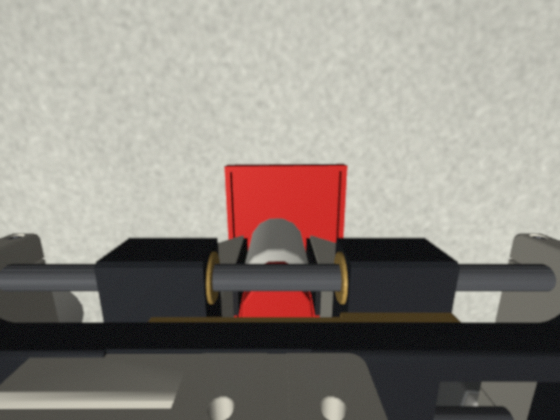

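The wrist view shows the bottle at column 277, upright over the red tray (columns 227–347, far edge at row 166). The margins are wide, so I lower slowly.

step_arm(commands=[[0, 0.1, 0, -1.5, 0, 0, 0], [0, 0.1, 0, -3, 0, 0, 0], [0, 0.1, 0, -4, 0, 0, 0], [0, 0.1, 0, -4.7, 0, 0, 0], [0, 0.1, 0, -5, 0, 0, 0]])

```text
time: 6.18
tool_pos: [0.6034, 0.2753, 0.0302]
tool_rot: [-3.141, 0.0, 1.688]
contact_force: [-0.4, -0.0, -1.2]
opening: 0.0334
grip_force: 12.0
```

step_arm(commands=[[0, 0, 0, -0.2, 0, 0, 0], [0, 0, 0, -0.4, 0, 0, 0], [0, 0, 0, -0.55, 0, 0, 0], [0, 0, 0, -0.6, 0, 0, 0], [0, 0, 0, -0.6, 0, 0, 0]])

```text
time: 6.6
tool_pos: [0.604, 0.2753, 0.025]
tool_rot: [3.141, -0.0, 1.688]
contact_force: [-0.1, -0.0, 0.1]
opening: 0.0337
grip_force: 12.0
```

step_arm(commands=[[0, 0, 0, -0.05, 0, 0, 0], [0, 0, 0, -0.1, 0, 0, 0], [0, 0, 0, -0.1, 0, 0, 0]])

```text
time: 6.85
tool_pos: [0.6042, 0.2753, 0.0248]
tool_rot: [3.141, -0.0, 1.688]
contact_force: [-2.2, -1.1, 4.7]
opening: 0.0337
grip_force: 12.0
```

step_arm(commands=[[0.7, 0, 0, 0.1, 0, 0, 0], [0.7, 0, 0, 0.1, 0, 0, 0], [0.7, 0, 0, 0.1, 0, 0, 0], [0.7, 0, 0, 0.1, 0, 0, 0], [0.7, 0, 0, 0.1, 0, 0, 0]])

```text
time: 7.27
tool_pos: [0.6039, 0.2752, 0.0246]
tool_rot: [-3.142, 0.0, 1.688]
contact_force: [-0.3, -0.2, -0.5]
opening: 0.0614
grip_force: 0.0
```

step_arm(commands=[[0.7, 0, 0, 1, 0, 0, 0], [0.7, 0, 0, 3, 0, 0, 0], [0.7, 0, 0, 6.5, 0, 0, 0], [1, 0, 0, 10.5, 0, 0, 0], [1, 0, 0, 14.5, 0, 0, 0]])

```text
time: 7.68
tool_pos: [0.6034, 0.2751, 0.1716]
tool_rot: [-3.141, 0.0, 1.688]
contact_force: [1.7, 0.4, -0.6]
opening: 0.0735
grip_force: 0.0
```

step_arm(commands=[[1, -1, -3, 2, 0, 0, 0], [1, -2, -6.5, 4, 0, 0, 0], [1, -3, -10.3, 4, 0, 0, 0], [1, -4, -14, 4, 0, 0, 0], [1, -5, -18, 4, 0, 0, 0]])

```text
time: 8.1
tool_pos: [0.5532, 0.0942, 0.2111]
tool_rot: [3.139, 0.0, 1.689]
contact_force: [0.8, -1.7, 0.2]
opening: 0.0918
grip_force: 0.0
```

step_arm(commands=[[1, -1.5, -3.8, 0, 0, 0, 0], [1, -3, -7.6, 0, 0, 0, 0], [1, -4.5, -11.4, 0, 0, 0, 0], [1, -6, -15.2, 0, 0, 0, 0], [1, -7.5, -19, 0, 0, 0, 0]])

```text
time: 8.52
tool_pos: [0.4779, -0.0963, 0.2107]
tool_rot: [3.14, 0.001, 1.688]
contact_force: [0.9, -0.5, 0.6]
opening: 0.0917
grip_force: 0.0
```

step_arm(commands=[[1, -2, -3.6, 0, 0, 0, 0], [1, -4, -7.2, 0, 0, 0, 0], [1, -6, -10.8, 0, 0, 0, 0], [1, -8, -14.4, 0, 0, 0, 0], [1, -9, -18, 0, 0, 0, 0]])

```text
time: 8.93
tool_pos: [0.3867, -0.2761, 0.2108]
tool_rot: [3.141, 0.001, 1.687]
contact_force: [0.7, 0.0, -0.1]
opening: 0.0916
grip_force: 0.0
```

step_arm(commands=[[1, -0.5, -2, 0, 0, 0, 0], [1, -1, -3.5, 0, 0, 0, 0], [1, -1, -4.1, 0, 0, 0, 0], [1, -1, -4.1, 0, 0, 0, 0], [1, -1, -4.1, 0, 0, 0, 0]])

```text
time: 9.35
tool_pos: [0.3791, -0.3152, 0.21]
tool_rot: [3.141, -0.0, 1.688]
contact_force: [0.2, 0.5, -0.5]
opening: 0.0917
grip_force: 0.0
```

```bash
python3 w.py w3.png | grep -E "tcp|red"; python3 t.py t2.png
```

```text
tcp [ 0.3792 -0.3148  0.2099] yaw 1.689 cam [ 0.37  -0.246  0.368]
red 278 199 41 42 1348.5 [(0.078, array([ 0.3804, -0.312 ])), (0.058, array([ 0.3811, -0.3166])), (0.042, array([ 0.3817, -0.3202]))]
[ 0.3793 -0.3146  0.2099] [ 3.141 -0.     1.689] [-0.6 -0.   0. ]
```

View pics/t2.png

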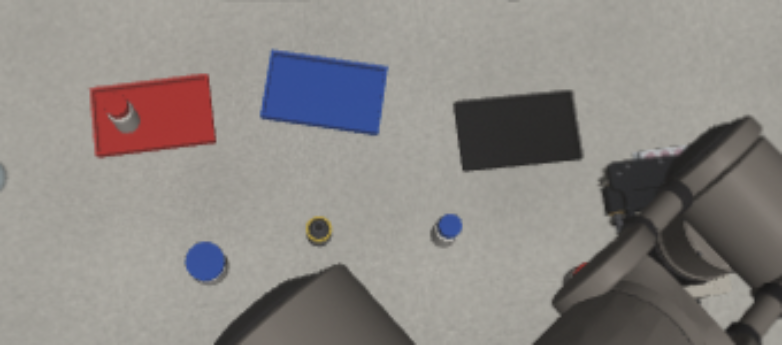

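The red bottle stands upright in its tray at crop position (123,115), and the jar is centred under the fingers.

step_arm(commands=[[1, 0.2, -0.1, -3.5, 0, 0, 0], [1, 0.2, -0.1, -7, 0, 0, 0], [1, 0.2, -0.1, -10.5, 0, 0, 0], [1, 0.2, -0.1, -14, 0, 0, 0], [1, 0.2, -0.1, -16, 0, 0, 0]], grip_force=18)

```text
time: 9.87
tool_pos: [0.3802, -0.3142, 0.0468]
tool_rot: [-3.139, -0.003, 1.69]
contact_force: [-0.2, 1.4, 0.1]
opening: 0.0921
grip_force: 0.0
```

step_arm(commands=[[1, 0, 0, -1.5, 0, 0, 0], [1, 0, 0, -2.7, 0, 0, 0], [0.7, 0, 0, -3.5, 0, 0, 0], [0, 0, 0, -3.5, 0, 0, 0], [0, 0, 0, -3.5, 0, 0, 0]])

```text
time: 10.28
tool_pos: [0.3812, -0.3163, 0.0149]
tool_rot: [-3.142, -0.0, 1.689]
contact_force: [1.0, 0.3, 0.6]
opening: 0.0764
grip_force: 0.0
```

step_arm(commands=[[0, 0, 0, 0, 0, 0, 0], [0, 0, 0, 0, 0, 0, 0], [0, 0, 0, 0, 0, 0, 0], [0, 0, 0, 0, 0, 0, 0], [0, 0, 0, 0, 0, 0, 0]])

```text
time: 10.7
tool_pos: [0.3812, -0.317, 0.0154]
tool_rot: [3.141, 0.001, 1.688]
contact_force: [-0.7, 1.2, 3.6]
opening: 0.0496
grip_force: 18.0
```

step_arm(commands=[[0, 0, 0, 0, 0, 0, 0], [0, 0, 0, 0.3, 0, 0, 0], [0, 0, 0, 1, 0, 0, 0], [0, 0, 0, 2, 0, 0, 0], [0, 0, 0, 3, 0, 0, 0]])

```text
time: 11.12
tool_pos: [0.3807, -0.3167, 0.0455]
tool_rot: [-3.141, -0.0, 1.688]
contact_force: [0.5, 1.0, -0.8]
opening: 0.0496
grip_force: 18.0
```

step_arm(commands=[[0, 0.2, 0.5, 2, 0, 0, 0], [0, 1.2, 2, 5, 0, 0, 0], [0, 2.5, 5, 8, 0, 0, 0], [0, 4, 8, 10, 0, 0, 0], [0, 5.5, 11.4, 10.5, 0, 0, 0]])

```text
time: 11.53
tool_pos: [0.438, -0.2032, 0.1546]
tool_rot: [3.135, 0.005, 1.686]
contact_force: [1.2, -1.4, -0.1]
opening: 0.0495
grip_force: 18.0
```

step_arm(commands=[[0, 1.5, 3.5, 0, 0, 0, 0], [0, 3, 7, 0, 0, 0, 0], [0, 4.5, 10.5, 0, 0, 0, 0], [0, 6, 14, 0, 0, 0, 0], [0, 7.5, 17.5, 0, 0, 0, 0]])

```text
time: 11.95
tool_pos: [0.5113, -0.0259, 0.151]
tool_rot: [3.14, 0.0, 1.688]
contact_force: [1.6, -0.7, -1.3]
opening: 0.0497
grip_force: 18.0
```

step_arm(commands=[[0, 1.5, 3.5, 0, 0, 0, 0], [0, 3, 7, 0, 0, 0, 0], [0, 4.5, 10.5, 0, 0, 0, 0], [0, 6, 14, 0, 0, 0, 0], [0, 7.5, 17.5, 0, 0, 0, 0]])

```text
time: 12.37
tool_pos: [0.5862, 0.1492, 0.1509]
tool_rot: [3.141, 0.0, 1.688]
contact_force: [0.2, 0.1, -0.9]
opening: 0.0496
grip_force: 18.0
```

step_arm(commands=[[0, 1.2, 2.8, 0, 0, 0, 0], [0, 2, 4.6, 0, 0, 0, 0], [0, 2.4, 5.5, 0, 0, 0, 0], [0, 2.5, 5.8, -1, 0, 0, 0], [0, 2.5, 5.8, -3, 0, 0, 0]])

```text
time: 12.78
tool_pos: [0.6122, 0.2056, 0.1218]
tool_rot: [3.136, -0.0, 1.689]
contact_force: [-0.3, 0.1, -1.8]
opening: 0.0496
grip_force: 18.0
```

step_arm(commands=[[0, 0, 0, -2.5, 0, 0, 0], [0, 0, 0, -5, 0, 0, 0], [0, 0, 0, -7, 0, 0, 0], [0, 0, 0, -8.5, 0, 0, 0], [0, 0, 0, -9.2, 0, 0, 0]])

```text
time: 13.2
tool_pos: [0.6089, 0.2032, 0.025]
tool_rot: [-3.137, 0.001, 1.686]
contact_force: [-1.4, -0.5, -0.4]
opening: 0.0499
grip_force: 18.0
```

step_arm(commands=[[0, 0, 0, -0.3, 0, 0, 0], [0, 0, 0, -0.5, 0, 0, 0], [0, 0, 0, -0.7, 0, 0, 0], [0, 0, 0, -0.8, 0, 0, 0], [0, 0, 0, -0.8, 0, 0, 0]])

```text
time: 13.62
tool_pos: [0.6113, 0.2052, 0.0204]
tool_rot: [3.14, -0.0, 1.688]
contact_force: [-0.1, -0.4, -0.1]
opening: 0.0496
grip_force: 18.0
```

step_arm(commands=[[0, 0, 0, -0.05, 0, 0, 0], [0, 0, 0, -0.1, 0, 0, 0], [0, 0, 0, -0.1, 0, 0, 0]])

```text
time: 13.87
tool_pos: [0.6112, 0.2054, 0.0194]
tool_rot: [3.14, -0.0, 1.688]
contact_force: [-0.0, 1.1, 2.9]
opening: 0.0497
grip_force: 18.0
```

step_arm(commands=[[0.8, 0, 0, 0.05, 0, 0, 0], [0.8, 0, 0, 0.05, 0, 0, 0], [0.8, 0, 0, 0.05, 0, 0, 0], [0.8, 0, 0, 0.05, 0, 0, 0], [0.8, 0, 0, 0.05, 0, 0, 0]])

```text
time: 14.28
tool_pos: [0.6108, 0.2052, 0.0192]
tool_rot: [-3.142, 0.0, 1.688]
contact_force: [1.0, -0.3, -0.1]
opening: 0.0728
grip_force: 0.0
```

step_arm(commands=[[0.8, 0, 0, 1, 0, 0, 0], [0.8, 0, 0, 3, 0, 0, 0], [0.8, 0, 0, 6.5, 0, 0, 0], [1, 0, 0, 10.5, 0, 0, 0], [1, 0, 0, 14.5, 0, 0, 0]])

```text
time: 14.7
tool_pos: [0.6103, 0.2051, 0.1661]
tool_rot: [-3.141, 0.0, 1.688]
contact_force: [0.9, 0.1, 0.8]
opening: 0.0822
grip_force: 0.0
```

step_arm(commands=[[1, -1.5, -3, 2, 0, 0, -0.1], [1, -3, -6, 4, 0, 0, -0.2], [1, -4.6, -9.6, 4, 0, 0, -0.27], [1, -6.2, -13.2, 4, 0, 0, -0.27], [1, -8, -17, 4, 0, 0, -0.27]])

```text
time: 15.12
tool_pos: [0.5304, 0.0345, 0.2056]
tool_rot: [3.139, -0.0, 1.418]
contact_force: [0.4, -0.0, -0.5]
opening: 0.092
grip_force: 0.0
```

step_arm(commands=[[1, -1.7, -3.6, 0, 0, 0, 0], [1, -3.4, -7.2, 0, 0, 0, 0], [1, -5.1, -10.8, 0, 0, 0, 0], [1, -6.8, -14.4, 0, 0, 0, 0], [1, -8.2, -16.8, 0, 0, 0, 0]])

```text
time: 15.53
tool_pos: [0.4478, -0.135, 0.2052]
tool_rot: [3.14, 0.001, 1.417]
contact_force: [0.7, -0.0, 0.9]
opening: 0.0917
grip_force: 0.0
```

step_arm(commands=[[1, -0.4, -0.6, 0, 0, 0, 0], [1, -0.4, -0.6, 0, 0, 0, 0], [1, -0.4, -0.6, 0, 0, 0, 0], [1, -0.4, -0.6, 0, 0, 0, 0]])

```text
time: 15.87
tool_pos: [0.4457, -0.1374, 0.2045]
tool_rot: [3.141, -0.0, 1.419]
contact_force: [0.2, -0.3, -0.4]
opening: 0.0923
grip_force: 0.0
```

```bash
python3 w.py w4.png | grep -E "tcp|blue"; python3 t.py t3.png
```

```text
tcp [ 0.4457 -0.1373  0.2044] yaw 1.419 cam [ 0.455 -0.068  0.363]
blue 280 204 26 25 520.5 [(0.078, array([ 0.4488, -0.139 ])), (0.058, array([ 0.4483, -0.144 ])), (0.042, array([ 0.448 , -0.1479]))]
blue 435 51 91 112 8971.5 [(0.078, array([ 0.6046, -0.0225])), (0.058, array([ 0.6151, -0.0193])), (0.042, array([ 0.6235, -0.0168]))]
[ 0.4456 -0.1373  0.2043] [ 3.141 -0.     1.42 ] [ 0.2 -0.1 -0.6]
```

View pics/t3.png

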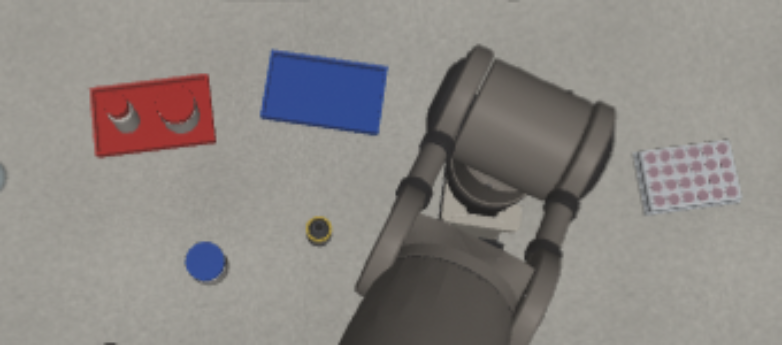

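Both red items stand in the red tray, at (123,115) and (180,110) in the crop. Next is the blue bottle.

step_arm(commands=[[1, 0.2, -0.2, -3.5, 0, 0, 0], [1, 0.2, -0.2, -7, 0, 0, 0], [1, 0.2, -0.2, -10, 0, 0, 0], [0.9, 0.2, -0.2, -12.5, 0, 0, 0], [0.8, 0.2, -0.2, -14.5, 0, 0, 0]], grip_force=12)

```text
time: 16.38
tool_pos: [0.4467, -0.139, 0.0572]
tool_rot: [-3.14, -0.001, 1.42]
contact_force: [-0.7, 0.0, 0.1]
opening: 0.0828
grip_force: 0.0
```

step_arm(commands=[[0.8, 0, 0, -1.5, 0, 0, 0], [0.7, 0, 0, -2.8, 0, 0, 0], [0.6, 0, 0, -3.6, 0, 0, 0], [0.5, 0, 0, -3.9, 0, 0, 0], [0, 0, 0, -3.9, 0, 0, 0]])

```text
time: 16.8
tool_pos: [0.4471, -0.1398, 0.0198]
tool_rot: [-3.141, -0.0, 1.419]
contact_force: [-0.4, 0.7, 0.4]
opening: 0.0511
grip_force: 0.0
```

step_arm(commands=[[0, 0, 0, 0, 0, 0, 0], [0, 0, 0, 0, 0, 0, 0], [0, 0, 0, 0, 0, 0, 0], [0, 0, 0, 0, 0, 0, 0], [0, 0, 0, 0, 0, 0, 0]])

```text
time: 17.22
tool_pos: [0.4477, -0.1407, 0.021]
tool_rot: [3.14, 0.0, 1.418]
contact_force: [0.9, 1.0, 4.7]
opening: 0.0334
grip_force: 12.0
```

step_arm(commands=[[0, 0, 0, 0, 0, 0, 0], [0, 0, 0, 0, 0, 0, 0], [0, 0, 0, 0, 0, 0, 0]])

```text
time: 17.47
tool_pos: [0.4476, -0.1406, 0.0209]
tool_rot: [3.14, 0.0, 1.418]
contact_force: [0.5, 1.1, 6.4]
opening: 0.0334
grip_force: 12.0
```

step_arm(commands=[[0, 0, 0, 0.3, 0, 0, 0], [0, 0, 0, 1, 0, 0, 0], [0, 0, 0, 2, 0, 0, 0], [0, 0, 0, 3, 0, 0, 0], [0, 0, 0, 4, 0, 0, 0]])

```text
time: 17.88
tool_pos: [0.4468, -0.1404, 0.0609]
tool_rot: [-3.141, -0.0, 1.418]
contact_force: [-0.2, -0.8, -1.7]
opening: 0.0332
grip_force: 12.0
```

step_arm(commands=[[0, 0.5, 0.3, 1.5, 0, 0, 0], [0, 2, 1.3, 3.5, 0, 0, 0], [0, 4.5, 2.9, 5, 0, 0, 0], [0, 7.5, 4.8, 6, 0, 0, 0], [0, 10.5, 6.7, 6, 0, 0, 0]])

```text
time: 18.3
tool_pos: [0.5541, -0.0732, 0.1235]
tool_rot: [3.137, 0.001, 1.417]
contact_force: [0.2, -0.3, -0.6]
opening: 0.0337
grip_force: 12.0
```

step_arm(commands=[[0, 3, 2, 0, 0, 0, 0], [0, 5.5, 3.6, 0, 0, 0, 0], [0, 7, 4.6, 0, 0, 0, 0], [0, 7.8, 5.1, 0, 0, 0, 0], [0, 8, 5.2, 0, 0, 0, 0]])

```text
time: 18.72
tool_pos: [0.6329, -0.0201, 0.1201]
tool_rot: [-3.142, -0.0, 1.42]
contact_force: [-1.0, 0.1, -0.7]
opening: 0.0335
grip_force: 12.0
```

step_arm(commands=[[0, 0, 0, -2, 0, 0, 0], [0, 0, 0, -4.5, 0, 0, 0], [0, 0, 0, -6.5, 0, 0, 0], [0, 0, 0, -8, 0, 0, 0], [0, 0, 0, -8.8, 0, 0, 0]])

```text
time: 19.13
tool_pos: [0.6301, -0.0218, 0.0302]
tool_rot: [-3.138, 0.0, 1.417]
contact_force: [-0.1, -0.2, -0.9]
opening: 0.0335
grip_force: 12.0
```

step_arm(commands=[[0, 0, 0, -0.2, 0, 0, 0], [0, 0, 0, -0.4, 0, 0, 0], [0, 0, 0, -0.6, 0, 0, 0], [0, 0, 0, -0.7, 0, 0, 0], [0, 0, 0, -0.7, 0, 0, 0]])

```text
time: 19.55
tool_pos: [0.6324, -0.0215, 0.0259]
tool_rot: [3.14, 0.0, 1.418]
contact_force: [0.2, 0.6, -0.2]
opening: 0.0336
grip_force: 12.0
```

step_arm(commands=[[0, 0, 0, -0.05, 0, 0, 0], [0, 0, 0, -0.1, 0, 0, 0], [0, 0, 0, -0.15, 0, 0, 0], [0, 0, 0, -0.15, 0, 0, 0]])

```text
time: 19.88
tool_pos: [0.6324, -0.0214, 0.025]
tool_rot: [3.14, 0.0, 1.418]
contact_force: [-2.2, 0.2, 6.7]
opening: 0.0336
grip_force: 12.0
```

step_arm(commands=[[0.7, 0, 0, 0.1, 0, 0, 0], [0.7, 0, 0, 0.1, 0, 0, 0], [0.7, 0, 0, 0.1, 0, 0, 0], [0.7, 0, 0, 0.1, 0, 0, 0], [0.7, 0, 0, 0.1, 0, 0, 0]])

```text
time: 20.3
tool_pos: [0.632, -0.0214, 0.0245]
tool_rot: [-3.141, -0.0, 1.418]
contact_force: [-0.7, -0.4, 0.7]
opening: 0.0614
grip_force: 0.0
```

step_arm(commands=[[0.7, 0, 0, 1, 0, 0, 0], [0.7, 0, 0, 3, 0, 0, 0], [0.7, 0, 0, 6.5, 0, 0, 0], [1, 0, 0, 10.5, 0, 0, 0], [1, 0, 0, 14.5, 0, 0, 0]])

```text
time: 20.72
tool_pos: [0.6315, -0.0213, 0.1716]
tool_rot: [-3.141, -0.0, 1.418]
contact_force: [1.6, 0.5, -0.4]
opening: 0.0733
grip_force: 0.0
```

step_arm(commands=[[1, -2.5, 2, 2, 0, 0, 0], [1, -5.5, 4.5, 3, 0, 0, 0], [1, -8.6, 7, 3, 0, 0, 0], [1, -11.7, 9.5, 3, 0, 0, 0], [1, -14.8, 12, 3, 0, 0, 0]])

```text
time: 21.13
tool_pos: [0.4825, 0.0994, 0.2007]
tool_rot: [3.14, -0.0, 1.417]
contact_force: [-0.5, 0.7, 0.6]
opening: 0.0917
grip_force: 0.0
```

step_arm(commands=[[1, -3, 2.4, 0, 0, 0, 0], [1, -6, 4.8, 0, 0, 0, 0], [1, -7.5, 6, 0, 0, 0, 0], [1, -7.9, 6.4, 0, 0, 0, 0], [1, -7.9, 6.4, 0, 0, 0, 0]])

```text
time: 21.55
tool_pos: [0.4045, 0.1634, 0.2007]
tool_rot: [3.14, -0.001, 1.42]
contact_force: [0.1, 0.2, 0.1]
opening: 0.0921
grip_force: 0.0
```

step_arm(commands=[[1, 0, 0, 0, 0, 0, 0], [1, 0, 0, 0, 0, 0, 0], [1, 0, 0, 0, 0, 0, 0]])

```text
time: 21.8
tool_pos: [0.4061, 0.1619, 0.1997]
tool_rot: [3.141, 0.0, 1.416]
contact_force: [0.4, -0.6, -0.4]
opening: 0.0918
grip_force: 0.0
```

```bash
python3 w.py w5.png | grep -E "tcp|blue"; python3 t.py t4.png
```

```text
tcp [0.4059 0.1619 0.1996] yaw 1.416 cam [0.416 0.231 0.358]
blue 481 227 22 82 1689.5 [(0.078, array([0.6054, 0.1066])), (0.058, array([0.619 , 0.0977])), (0.042, array([0.6298, 0.0906]))]
blue 279 197 42 42 1425.0 [(0.078, array([0.4089, 0.1687])), (0.058, array([0.4084, 0.1642])), (0.042, array([0.408 , 0.1607]))]
[0.4057 0.162  0.1995] [-3.141  0.     1.416] [ 0.5 -0.5  0.1]
```

View pics/t4.png

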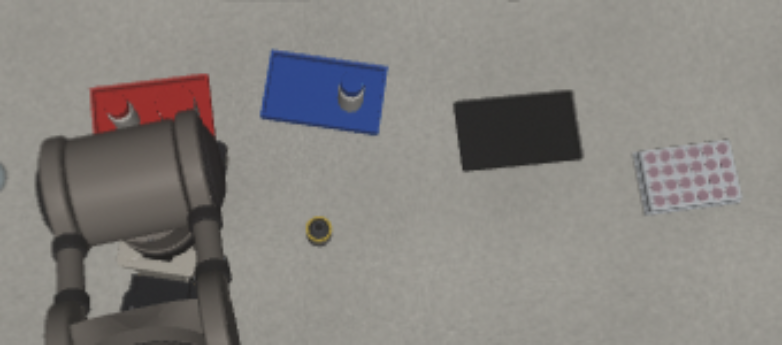

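The blue bottle stands in the blue tray at crop position (350,97). Next is the blue jar.

step_arm(commands=[[1, 0.2, 0.2, -3.5, 0, 0, 0], [1, 0.2, 0.2, -7, 0, 0, 0], [1, 0.2, 0.2, -10, 0, 0, 0], [1, 0.2, 0.2, -12.5, 0, 0, 0], [1, 0.2, 0.2, -14.5, 0, 0, 0]], grip_force=18)

```text
time: 22.32
tool_pos: [0.4066, 0.164, 0.0527]
tool_rot: [-3.14, 0.001, 1.417]
contact_force: [-0.1, 0.8, -0.5]
opening: 0.0917
grip_force: 0.0
```

step_arm(commands=[[1, 0, 0, -1.5, 0, 0, 0], [0.9, 0, 0, -2.8, 0, 0, 0], [0.8, 0, 0, -3.6, 0, 0, 0], [0.6, 0, 0, -3.9, 0, 0, 0], [0, 0, 0, -3.9, 0, 0, 0]])

```text
time: 22.73
tool_pos: [0.4071, 0.1643, 0.0153]
tool_rot: [-3.141, 0.0, 1.417]
contact_force: [0.2, -0.8, -0.0]
opening: 0.0697
grip_force: 0.0
```

step_arm(commands=[[0, 0, 0, 0, 0, 0, 0], [0, 0, 0, 0, 0, 0, 0], [0, 0, 0, 0, 0, 0, 0], [0, 0, 0, 0, 0, 0, 0], [0, 0, 0, 0, 0, 0, 0]])

```text
time: 23.15
tool_pos: [0.4077, 0.1647, 0.0164]
tool_rot: [3.14, -0.001, 1.418]
contact_force: [0.3, -1.1, 5.6]
opening: 0.0495
grip_force: 18.0
```

step_arm(commands=[[0, 0, 0, 0, 0, 0, 0], [0, 0, 0, 0.3, 0, 0, 0], [0, 0, 0, 1, 0, 0, 0], [0, 0, 0, 2, 0, 0, 0], [0, 0, 0, 3, 0, 0, 0]])

```text
time: 23.57
tool_pos: [0.4065, 0.1645, 0.0462]
tool_rot: [-3.14, 0.0, 1.418]
contact_force: [-0.7, 0.3, -1.0]
opening: 0.0491
grip_force: 18.0
```

step_arm(commands=[[0, 0.5, -0.2, 2, 0, 0, 0], [0, 2, -1, 4.5, 0, 0, 0], [0, 4.5, -2.2, 7, 0, 0, 0], [0, 7.5, -3.7, 8.5, 0, 0, 0], [0, 10.8, -5.3, 8.5, 0, 0, 0]])

```text
time: 23.98
tool_pos: [0.5172, 0.1115, 0.135]
tool_rot: [3.136, -0.001, 1.419]
contact_force: [0.1, 1.7, -1.7]
opening: 0.0494
grip_force: 18.0
```

step_arm(commands=[[0, 3.5, -1.7, 0, 0, 0, 0], [0, 7, -3.4, 0, 0, 0, 0], [0, 10, -4.9, 0, 0, 0, 0], [0, 12, -5.9, 0, 0, 0, 0], [0, 12.7, -6.3, 0, 0, 0, 0]])

```text
time: 24.4
tool_pos: [0.6442, 0.0466, 0.1304]
tool_rot: [3.141, 0.0, 1.416]
contact_force: [-0.6, -0.2, -1.5]
opening: 0.0495
grip_force: 18.0
```

step_arm(commands=[[0, 0, 0, -0.5, 0, 0, 0], [0, 0, 0, -3, 0, 0, 0], [0, 0, 0, -6, 0, 0, 0], [0, 0, 0, -8, 0, 0, 0], [0, 0, 0, -9.5, 0, 0, 0]])

```text
time: 24.82
tool_pos: [0.6388, 0.0498, 0.0333]
tool_rot: [-3.136, 0.0, 1.419]
contact_force: [0.1, 0.6, -1.0]
opening: 0.0497
grip_force: 18.0
```

step_arm(commands=[[0, 0, 0, -0.5, 0, 0, 0], [0, 0, 0, -0.8, 0, 0, 0], [0, 0, 0, -1, 0, 0, 0], [0, 0, 0, -1, 0, 0, 0], [0, 0, 0, -1, 0, 0, 0]])

```text
time: 25.23
tool_pos: [0.6425, 0.0487, 0.027]
tool_rot: [3.14, -0.0, 1.418]
contact_force: [0.7, -0.3, -1.1]
opening: 0.0498
grip_force: 18.0
```

step_arm(commands=[[0, 0, 0, -0.2, 0, 0, 0], [0, 0, 0, -0.4, 0, 0, 0], [0, 0, 0, -0.55, 0, 0, 0], [0, 0, 0, -0.6, 0, 0, 0], [0, 0, 0, -0.6, 0, 0, 0]])

```text
time: 25.65
tool_pos: [0.6422, 0.0485, 0.0205]
tool_rot: [3.141, -0.0, 1.418]
contact_force: [-1.8, -0.2, 3.7]
opening: 0.0493
grip_force: 18.0
```

step_arm(commands=[[0, 0, 0, -0.05, 0, 0, 0], [0, 0, 0, -0.1, 0, 0, 0], [0, 0, 0, -0.1, 0, 0, 0]])

```text
time: 25.9
tool_pos: [0.6422, 0.0485, 0.0204]
tool_rot: [3.141, 0.0, 1.418]
contact_force: [-5.0, 0.0, 11.2]
opening: 0.0493
grip_force: 18.0
```

step_arm(commands=[[0, 0, 0, 0.1, 0, 0, 0], [0.8, 0, 0, 0.1, 0, 0, 0], [0.8, 0, 0, 0.1, 0, 0, 0], [0.8, 0, 0, 0.1, 0, 0, 0], [0.8, 0, 0, 0.1, 0, 0, 0]])

```text
time: 26.32
tool_pos: [0.642, 0.0486, 0.0194]
tool_rot: [-3.141, 0.0, 1.418]
contact_force: [0.8, 0.1, -0.5]
opening: 0.0709
grip_force: 0.0
```

step_arm(commands=[[0.8, 0, 0, 0, 0, 0, 0], [0.8, 0, 0, 1.5, 0, 0, 0], [0.8, 0, 0, 5, 0, 0, 0], [0.8, 0, 0, 9, 0, 0, 0], [1, 0, 0, 13, 0, 0, 0]])

```text
time: 26.73
tool_pos: [0.6414, 0.0486, 0.1504]
tool_rot: [-3.14, 0.0, 1.418]
contact_force: [1.5, -0.4, -0.4]
opening: 0.0769
grip_force: 0.0
```

step_arm(commands=[[1, -3, -0.5, 2, 0, 0, 0.1], [1, -6.5, -1, 4, 0, 0, 0.2], [1, -10.5, -1.6, 5, 0, 0, 0.26], [1, -14.5, -2.2, 5, 0, 0, 0.26], [1, -17.5, -2.7, 5, 0, 0, 0.26]])

```text
time: 27.15
tool_pos: [0.4643, 0.0215, 0.2003]
tool_rot: [3.141, 0.0, 1.678]
contact_force: [0.8, 0.4, -0.2]
opening: 0.0917
grip_force: 0.0
```

step_arm(commands=[[1, -1.7, -0.3, 0, 0, 0, 0], [1, -2.4, -0.3, 0, 0, 0, 0], [1, -2.4, -0.3, 0, 0, 0, 0], [1, -2.4, -0.3, 0, 0, 0, 0], [1, -2.4, -0.3, 0, 0, 0, 0]])

```text
time: 27.57
tool_pos: [0.4444, 0.0186, 0.1998]
tool_rot: [3.141, 0.0, 1.678]
contact_force: [0.1, -0.1, 0.3]
opening: 0.0919
grip_force: 0.0
```

```bash
python3 w.py w6.png | grep -E "tcp|yellow"
```

```text
tcp [0.4443 0.0186 0.1996] yaw 1.678 cam [0.436 0.088 0.358]
yellow 102 281 44 10 174.0 [(0.078, array([ 0.2695, -0.0849])), (0.058, array([ 0.2576, -0.0972])), (0.042, array([ 0.2481, -0.1071]))]
yellow 442 278 50 25 571.5 [(0.078, array([ 0.6276, -0.0433])), (0.058, array([ 0.6413, -0.0527])), (0.042, array([ 0.6522, -0.0602]))]
yellow 282 194 29 28 631.0 [(0.078, array([0.4485, 0.0289])), (0.058, array([0.4493, 0.0247])), (0.042, array([0.45  , 0.0213]))]
```

View pics/w6.png

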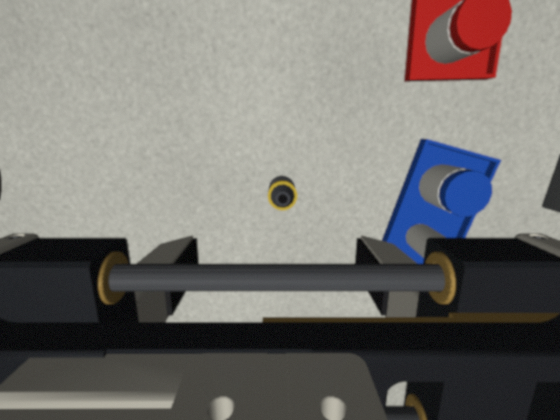

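The blue jar and bottle stand in the blue tray. The objective is at wrist pixel (282,194), about 5 mm off in x and 3 mm in y.

step_arm(commands=[[1, 0.5, 0.3, -3.5, 0, 0, 0], [1, 0.5, 0.3, -7, 0, 0, 0], [1, 0.5, 0.3, -10, 0, 0, 0], [0.9, 0.5, 0.3, -12.5, 0, 0, 0], [0.8, 0.5, 0.3, -14.5, 0, 0, 0]], grip_force=30)

```text
time: 28.03
tool_pos: [0.448, 0.0218, 0.0522]
tool_rot: [-3.139, -0.001, 1.678]
contact_force: [0.3, -0.6, 0.4]
opening: 0.0828
grip_force: 0.0
```

step_arm(commands=[[0.8, 0, 0, -1.5, 0, 0, 0], [0.7, 0, 0, -2.8, 0, 0, 0], [0.6, 0, 0, -3.6, 0, 0, 0], [0.5, 0, 0, -4, 0, 0, 0], [0, 0, 0, -4, 0, 0, 0]])

```text
time: 28.45
tool_pos: [0.4481, 0.0217, 0.0139]
tool_rot: [-3.14, -0.0, 1.678]
contact_force: [0.2, -0.5, -0.7]
opening: 0.0511
grip_force: 0.0
```

step_arm(commands=[[0, 0, 0, 0, 0, 0, 0], [0, 0, 0, 0, 0, 0, 0], [0, 0, 0, 0, 0, 0, 0], [0, 0, 0, 0, 0, 0, 0], [0, 0, 0, 0, 0, 0, 0]])

```text
time: 28.87
tool_pos: [0.4489, 0.0215, 0.0155]
tool_rot: [3.139, 0.0, 1.678]
contact_force: [0.6, -0.2, 3.2]
opening: 0.0316
grip_force: 30.0
```

step_arm(commands=[[0, 0, 0, 0, 0, 0, 0], [0, 0, 0, 0, 0, 0, 0], [0, 0, 0, 0, 0, 0, 0]])

```text
time: 29.12
tool_pos: [0.4489, 0.0215, 0.0154]
tool_rot: [3.139, 0.0, 1.678]
contact_force: [1.0, 0.8, 6.7]
opening: 0.0313
grip_force: 30.0
```

step_arm(commands=[[0, 0, 0, 0.3, 0, 0, 0], [0, 0, 0, 1, 0, 0, 0], [0, 0, 0, 2, 0, 0, 0], [0, 0, 0, 3, 0, 0, 0], [0, 0, 0, 4, 0, 0, 0]])

```text
time: 29.53
tool_pos: [0.4473, 0.0217, 0.0552]
tool_rot: [-3.14, -0.0, 1.678]
contact_force: [-0.2, 0.3, -1.1]
opening: 0.0312
grip_force: 30.0
```

step_arm(commands=[[0, 0.2, -0.4, 1.5, 0, 0, 0], [0, 1, -2, 3.5, 0, 0, 0], [0, 2.3, -4.5, 5.5, 0, 0, 0], [0, 3.8, -7.5, 7, 0, 0, 0], [0, 5.4, -10.5, 7, 0, 0, 0]])

```text
time: 29.95
tool_pos: [0.5035, -0.0846, 0.1283]
tool_rot: [3.137, 0.002, 1.679]
contact_force: [1.0, -0.6, -1.8]
opening: 0.0315
grip_force: 30.0
```

step_arm(commands=[[0, 1.7, -3.3, 0, 0, 0, 0], [0, 3.4, -6.6, 0, 0, 0, 0], [0, 5.1, -9.9, 0, 0, 0, 0], [0, 6.6, -12.9, 0, 0, 0, 0], [0, 7.6, -14.9, 0, 0, 0, 0]])

```text
time: 30.37
tool_pos: [0.5783, -0.2353, 0.1246]
tool_rot: [-3.141, 0.0, 1.676]
contact_force: [-0.2, -0.0, -1.0]
opening: 0.0313
grip_force: 30.0
```

step_arm(commands=[[0, 0.5, -1, 0, 0, 0, 0], [0, 0.5, -1, -2, 0, 0, 0], [0, 0.5, -1, -5, 0, 0, 0], [0, 0.5, -1, -7.5, 0, 0, 0], [0, 0.5, -1, -9, 0, 0, 0]])

```text
time: 30.78
tool_pos: [0.5808, -0.2414, 0.0316]
tool_rot: [-3.137, -0.003, 1.677]
contact_force: [-0.3, 0.1, -1.3]
opening: 0.0318
grip_force: 30.0
```

step_arm(commands=[[0, 0, 0, -0.4, 0, 0, 0], [0, 0, 0, -0.8, 0, 0, 0], [0, 0, 0, -1, 0, 0, 0], [0, 0, 0, -1.1, 0, 0, 0], [0, 0, 0, -1.1, 0, 0, 0]])

```text
time: 31.2
tool_pos: [0.5835, -0.2427, 0.0248]
tool_rot: [3.14, 0.001, 1.678]
contact_force: [0.6, 0.4, -2.0]
opening: 0.0314
grip_force: 30.0
```

Floor contact is expected at about z = 0.0195.

step_arm(commands=[[0, 0, 0, -0.15, 0, 0, 0], [0, 0, 0, -0.3, 0, 0, 0], [0, 0, 0, -0.4, 0, 0, 0], [0, 0, 0, -0.45, 0, 0, 0], [0, 0, 0, -0.45, 0, 0, 0]])

```text
time: 31.62
tool_pos: [0.5831, -0.2424, 0.0195]
tool_rot: [3.141, 0.0, 1.678]
contact_force: [-0.6, 0.5, -0.5]
opening: 0.0313
grip_force: 30.0
```

step_arm(commands=[[0, 0, 0, -0.05, 0, 0, 0], [0, 0, 0, -0.1, 0, 0, 0], [0, 0, 0, -0.1, 0, 0, 0]])

```text
time: 31.87
tool_pos: [0.5831, -0.2425, 0.0195]
tool_rot: [3.141, 0.0, 1.678]
contact_force: [-2.5, 2.6, 7.4]
opening: 0.0314
grip_force: 30.0
```

step_arm(commands=[[0, 0, 0, 0.05, 0, 0, 0], [0.7, 0, 0, 0.05, 0, 0, 0], [0.7, 0, 0, 0.05, 0, 0, 0], [0.7, 0, 0, 0.05, 0, 0, 0], [0.7, 0, 0, 0.05, 0, 0, 0]])

```text
time: 32.28
tool_pos: [0.5831, -0.2425, 0.0185]
tool_rot: [3.141, -0.0, 1.678]
contact_force: [-1.0, 0.2, 1.4]
opening: 0.0537
grip_force: 0.0
```

step_arm(commands=[[0.7, 0, 0, 0, 0, 0, 0], [0.7, 0, 0, 1.5, 0, 0, 0], [0.7, 0, 0, 5, 0, 0, 0], [0.7, 0, 0, 9, 0, 0, 0], [0.7, 0, 0, 13, 0, 0, 0]])

```text
time: 32.7
tool_pos: [0.5825, -0.2421, 0.1495]
tool_rot: [-3.14, -0.001, 1.678]
contact_force: [0.7, -1.6, 0.6]
opening: 0.0644
grip_force: 0.0
```

step_arm(commands=[[1, -3, 0.5, 2, 0, 0, 0], [1, -6, 1, 4, 0, 0, 0], [1, -10, 2, 5, 0, 0, 0], [1, -14, 3, 5, 0, 0, 0], [1, -17, 4, 5, 0, 0, 0]])

```text
time: 33.12
tool_pos: [0.4106, -0.2017, 0.1993]
tool_rot: [3.141, 0.001, 1.678]
contact_force: [-0.0, -0.7, 0.5]
opening: 0.0904
grip_force: 0.0
```

step_arm(commands=[[1, 0, 0, 0, 0, 0, 0], [1, 0, 0, 0, 0, 0, 0], [1, 0, 0, 0, 0, 0, 0], [1, 0, 0, 0, 0, 0, 0]])

```text
time: 33.45
tool_pos: [0.4142, -0.203, 0.1989]
tool_rot: [3.141, 0.001, 1.678]
contact_force: [0.6, -0.3, 0.7]
opening: 0.0916
grip_force: 0.0
```

```bash
python3 t.py t5.png
python3 - <<'E'
from h import *
cv2.imwrite("pics/s5.png",cv2.resize(read_camera("scene")[120:360,70:470,::-1],None,fx=2,fy=2))
E
```

```text
[ 0.4141 -0.2029  0.1987] [3.141 0.    1.678] [-0.3 -0.3  0. ]
```

View pics/s5.png

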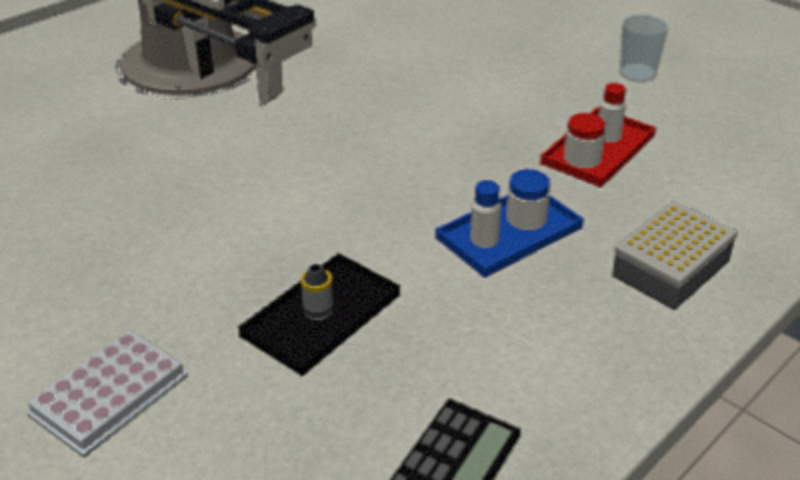

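View pics/t5.png

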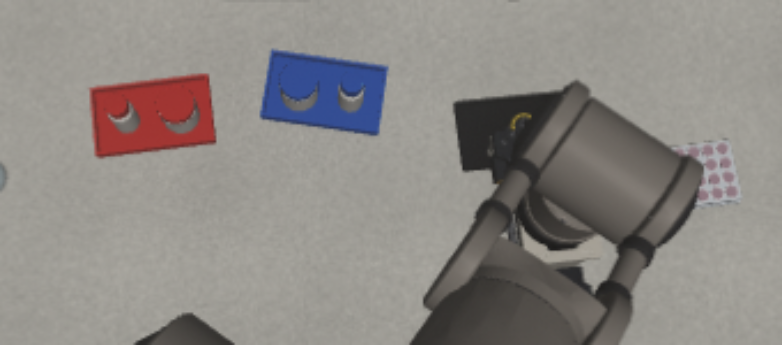

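All five items stand upright in their trays: in the scene crop, red (585,140) and (613,112), blue (487,215) and (528,200), objective (317,290). The plate and beaker have not moved, and the gripper is clear of everything.

```bash
python3 -c "
from cell import *
print(hand_in())"
```

```text
the job is handed in; nothing more can be done
None
```

I handed the job in at about 34 s: the final pictures show all five items upright in their trays and the well plate and beaker where they were; `hand_in()` gave no verdict.

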